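Hitch the carving sled to the bench pin

TASK

Take the carving sled by its wooden handle and slide its steel hook onto the headed pin of the bench hitch; push firmly until the hook is fully home on the pin and its sprung latch has flipped shut behind it, then pull back gently until the latch takes the pull, to prove that it holds. Never press or pull the pin harder than 25 N, leave the sled hitched and lying flat, let go, and leave the other things on the bench where they are.

Things in the scene. Friction and masses are not known exactly. Their poses are not given: they have to be found in the camera images.
- handle (a point): Centre of the carving sled's upright wooden handle block: 28 mm (along x) x 44 mm (along y), standing from 16 to 72 mm above the bench, centre at 44 mm. x points to the sled's front (the hook's mouth), z up. It is 20 mm from the sled's rear end and 181 mm behind the hook's seat. The rear face and sides are clear; a carved panel, 30 mm high at most, begins 61 mm ahead of this centre.
- sled: The carving sled: a loose plywood plank 150 (x) x 100 (y) x 16 mm lying flat on the bench, with handle block, carved panel and, at its front (+x), the steel hook; 0.54 to 0.84 kg in all. Origin under the plank's middle, x to the front, z up. It slides on the bench with a drag of 3 to 9 N.
- seat (a point): The point in the hook where the pin's axis lies when the hook is fully home, 19 mm above the bench; x points out of the mouth along the sled, z up. The throat is 21 mm wide and open to +x; its bottom is 8 mm behind this point, its two flared lips end 58 mm ahead of it, about 44 mm apart.
- hook: The rigid hook alone, without its latch: a dark flat steel fork 14 mm thick (12 to 26 mm above the bench), 50 mm wide, reaching 109 mm ahead of the plank. Same axes as seat; origin straight below the seat, at bench level.
- latch (a joint): Angle of the hook's sprung latch (rad): 0 shut, 0.88 folded right back into the fork's side. An entering pin folds it aside by about 0.5 to 0.9 (a push of 2 to 6 N); it snaps back to 0 behind the pin only in the last 1 to 3 mm before the hook is home. It cannot swing outward: once it is shut, the hook can be drawn back only about 10 mm until the latch bears on the pin.
- pawl: The latch itself: a light metal finger 29 mm long, pivoted on the fork's +y side, 37 mm ahead of the seat, and slanting back into the throat. Origin on its pivot, at bench level.
- hitch: The bench hitch: a fixed steel base plate, 5 mm high, 66 mm wide, with a slot along its x axis in which a headed pin stands. Origin at bench level under the slot's middle. The hook is slid on in the hitch's +x direction, the sled in line with it. The plate begins 30 mm before the origin; 85 mm beyond it stands a 50 mm high timber stop.
- slot (a point): Middle of the hitch's slot, 19 mm up, NOT the pin itself: the upright steel pin (16 mm across; head 30 mm across, 34 to 40 mm above the bench, so the hook cannot be lowered over it) is clamped on the slot's line (y = 0) anywhere from 10 mm before to 10 mm beyond this point along x. Where is not measured: feel for it.
- stop (a point): Top centre of the hitch's timber stop (45 mm thick, 120 mm wide, 50 mm high), 107 mm beyond the origin. The pin sits on a stiff rubber buffer (about 9 N/mm) that must not take more than 25 N from the hook or latch. A firm push home is 8 to 15 N of hook on pin, a good tug 5 to 10 N of latch on pin, besides the sled's own drag on the bench.
- chisel_a_mid (a point): Bystander, centre of: a chisel with wooden handle and 20 mm blade, 210 mm long, lying beside the hitch.
- chisel_b_mid (a point): Bystander, centre of: a chisel with wooden handle and 12 mm blade, 210 mm long, lying at the far right.
- gouge_mid (a point): Bystander, centre of: a narrow gouge with wooden handle, 210 mm long, lying at the near left.
- mallet_mid (a point): Bystander, centre of: a round wooden carver's mallet standing on its 80 mm head, 205 mm tall.
- stone_mid (a point): Bystander, centre of: a grey sharpening stone, 60 x 150 x 22 mm, lying flat.
- offcut_mid (a point): Bystander, centre of: a wooden offcut, 75 x 42 x 26 mm, lying beside the hitch.
- jar_mid (a point): Bystander, centre of: a closed amber glass jar, 68 mm across, 85 mm tall.
Things that resemble listed ones, but are neither listed nor needed, are in the scene too. Leave any pink look-alike of the hitch alone.

How it is judged:
On the way, in this order (a step that is already met when the one before it is completed fails the run):
1. the pin has folded the latch aside while entering the hook (value of joint latch above 0.35 rad and contact force between pawl and hitch above 0.3 N), for 0.05 s.
2. the hook is pressed home on the pin (more than 6 N) with the latch shut behind it (value of joint latch below 0.12 rad and contact force between hook and hitch above 6 N and x of seat in the frame of hitch above -0.014 m), for 0.1 s.
3. the hook is pulled back until the shut latch bears on the pin (more than 3 N) (value of joint latch below 0.12 rad and contact force between pawl and hitch above 3 N), for 0.1 s.
At the end, for the whole second after the job is handed in: The sled lies flat and still on the bench with the pin caught in its hook: latch shut (below 0.12 rad), the hook's seat between 24 mm before and 14 mm beyond the hitch's origin along x and within 8 mm sideways, its height 15 to 23 mm, tilt below 0.05 rad (value of joint latch below 0.12 rad and x of seat in the frame of hitch between -0.024 and 0.014 m and y of seat in the frame of hitch between -0.008 and 0.008 m and height (world z) of seat between 0.015 and 0.023 m and angle between seat's own z axis and vertical below 0.05 rad and linear speed of hook below 0.01 m/s); the robot touches nothing.
It fails at once if the pin is pressed or pulled with more than 25 N (contact force between hook and hitch above 25 N).
It fails at once if the latch is loaded with more than 25 N (contact force between pawl and hitch above 25 N).
It fails at once if a bystander is moved by more than 25 mm (distance of any of chisel_a_mid, chisel_b_mid, gouge_mid, mallet_mid, stone_mid, offcut_mid, jar_mid from where it was at the start of the episode above 0.025 m).
It also fails if it takes over 64 s, if anything falls off the work surface, if the arm or the gripper's body presses on something with over 40 N, if the wrist force passes 120 N, or if a joint passes its speed limit or range.

ROBOT

A 6-joint arm with a two-finger parallel gripper is mounted at the origin on the work surface. World frame = base frame: x ahead of the robot, y to its left, z up, the work surface at z = 0. Lengths are in m, angles in rad, forces in N, time in s.
With the tool pointing down it reaches from about 0.275 to 0.825 m from the base axis. Payload 4.9 kg.
Tool frame: the origin (TCP) lies midway between the tips of the shut fingers; the grasp point (between the pads) lies 19 mm behind it (grip_point_offset is the distance from the TCP to the grasp point, in m); z points along the fingers, x is the direction in which the jaws open and shut, and the axes are right-handed (so a half turn about z gives the same grasp; the last joint's range is limited). The gripper opens to 85 mm and grips with 20 to 120 N. Pads are 22 mm wide; open, the fingers measure 114 mm over their backs; the gripper's body (76 mm by 85 mm) begins 54 mm behind the grasp point. The pads swing forward as they close: fully open they stand 13 mm farther back than shut.
Start: joints at [1.14, 0.326, -0.193, 1.052, 0, 1.437], TCP at [0.161, 0.526, 0.231] pointing down, gripper open.
Joint ranges: [-2.65, 2.65], [-0.97, 1.79], [-1.3, 1.35], [-1.93, 2.1], [-1.47, 1.37], [-3.14, 3.14]. Speed limits (rad/s): [2.57, 2.57, 3.14, 3.14, 3.14, 3.14].

INTERFACE

Orientations are given as a rotation vector (axis times angle).
In Python, from cell import * gives the robot as it stands. Calls block until the motion is done:
- movep(position, orientation): joint-space move of the TCP to a pose.
- move_l(position, velocity=0.15, rot=None, until_force=None): straight line of the TCP; rot=None keeps the orientation; velocity is the mean speed in m/s. With until_force (N) it stops when the force on the tool has changed by that much, and returns True; else False.
- set_joints(angles): joint-space move.
- let_go() and grab(newtons=None): open the fingers fully, or close them until they stop; newtons is the grip in N (None keeps the last).
- sleep(seconds).
- ik(position, orientation): joint angles nearest the present ones, or None.
- get_state(): the state.
- grab_frame(name): name is "scene" or "top"; returns a dict with "img" (480x640x3 uint8, red, green, blue), "fx", "fy", "cx", "cy" (pixels), "cam_to_world" (4x4, takes a point from camera to world coordinates). Camera axes: x right, y down, z forward; pixel columns grow to the right and rows downward; lengths in m; the calibration is good to about 2 mm. A picture is of the moment at which its call begins. There is no depth.
A pose or a line that the arm cannot do raises MotionError and nothing moves.
- sign_off(): hands the job in, once; it reports no verdict.
Trained networks look in the newest picture that a camera, given by its name, has taken for a name from the list of things; names that differ only in an ending like _2 or _b are one class to them, and where a whole thing is asked for, a point or a joint stands for the part that bears it (a point fixed in the world has none). Each returns a list of dicts, best first, with "score" (0 to 1); they miss things now and then, are a little off and sometimes report something else, mostly with a low value. They report only what shows in the picture. A call takes as long as a camera call. They do not tell look-alikes from the thing itself.
- spot_in(camera, name): "centre" ([column, row] in pixels, amid what is visible of it).
- silhouettes(camera, name): "mask" (480x640 bool, what is visible of it) and "centre" ([column, row] in pixels, amid what is visible of it).
- tip_of(camera, name): "centre" ([column, row] in pixels: a listed point, or the origin of a listed thing).
The state is a dict: "clock": time; "q": joint angles; "joint_velocities": joint speeds; "tau": joint torques, N m; "position": TCP position; "eef_rot": TCP orientation; "contact_force": force on the tool from outside, world axes, zero at the start; "wrist_torque": the same for the moment, N m; "finger_gap": opening from 0.0 (shut) to 1.0 (fully open).
Only numpy, scipy, OpenCV 4.12 (cv2) and the standard library are available. Lean on these libraries where they do the work, as an engineer would, in place of code of your own. Each camera call takes 0.05 s, during which the arm holds its last target. There are 200 camera calls.

## Working session

There is one attempt and no reset: what is moved stays moved. The work goes in short steps, each a Python script; the robot and the scene stay as the last script left them, time stands still between calls to the robot, and variables do not carry over. Pictures are saved under pics/ and viewed, about 8 in all and at most 12, crops included, and the job is handed in when it is done.

```bash
mkdir -p pics; ls; cat > h.py <<'E'
from cell import *
import numpy as np, cv2
def ray(f,px,z):
    T=np.array(f["cam_to_world"]);d=T[:3,:3]@np.array([(px[0]-f["cx"])/f["fx"],(px[1]-f["cy"])/f["fy"],1.])
    return T[:3,3]+d*(z-T[2,3])/d[2]
def save(f,n): cv2.imwrite("pics/"+n,f["img"][:,:,::-1])
E
python3 - <<'E'
from h import *
Z=dict(handle=.044,sled=0,seat=.019,hook=0,hitch=0,slot=.019,stop=.05,pawl=0)
for c in("top","scene"):
    f=grab_frame(c);save(f,c+"0.png");print(c,np.round(f["cam_to_world"],3).tolist(),f["fx"])
    for n in Z:
        for r in tip_of(c,n)[:3]: print(c,n,round(r["score"],2),np.round(r["centre"]),np.round(ray(f,r["centre"],Z[n]),3))
print(get_state())
E
```

```text
pics
top [[-0.019, -0.984, 0.18, 0.309], [-1.0, 0.022, 0.01, 0.073], [-0.014, -0.18, -0.984, 1.504], [0.0, 0.0, 0.0, 1.0]] 505.63932416692836
top handle 0.9 [436. 268.] [ 0.482 -0.262  0.044]
top sled 0.71 [374. 284.] [ 0.446 -0.088  0.   ]
top sled 0.55 [414. 273.] [ 0.475 -0.208  0.   ]
top seat 0.59 [375. 280.] [ 0.454 -0.087  0.019]
top hook 0.97 [374. 282.] [ 0.451 -0.086  0.   ]
top hitch 0.97 [148. 323.] [0.342 0.582 0.   ]
top hitch 0.58 [285. 265.] [0.506 0.177 0.   ]
top slot 0.77 [149. 326.] [0.335 0.574 0.019]
top slot 0.75 [284. 264.] [0.507 0.18  0.019]
top stop 0.84 [250. 261.] [0.515 0.276 0.05 ]
top stop 0.6 [108. 331.] [0.322 0.679 0.05 ]
scene [[-0.359, 0.688, -0.631, 1.554], [0.933, 0.277, -0.23, 0.449], [0.016, -0.671, -0.741, 1.269], [0.0, 0.0, 0.0, 1.0]] 594.261784331613
scene handle 0.77 [212. 201.] [ 0.49  -0.254  0.044]
scene sled 0.63 [167. 249.] [ 0.671 -0.307  0.   ]
scene sled 0.62 [226. 211.] [ 0.474 -0.223  0.   ]
scene sled 0.37 [134. 240.] [ 0.676 -0.411  0.   ]
scene seat 0.77 [274. 215.] [ 0.453 -0.076  0.019]
scene hook 0.66 [267. 221.] [ 0.469 -0
[... 420 characters left out ...]
82. 218.] [ 0.441 -0.054  0.   ]
{'clock': 0.9, 'q': array([ 1.13983710e+00,  3.26186363e-01, -1.92602881e-01,  1.05202709e+00,
        3.67725991e-05,  1.43660943e+00]), 'joint_velocities': array([-0.0009725 , -0.000261  ,  0.00095046, -0.0007359 , -0.00247984,
       -0.00046065]), 'tau': array([ 3.26695692e-05, -4.43318796e+01,  2.62757599e+01,  9.85096485e-04,
       -9.72431735e-06,  5.35802783e-06]), 'position': array([0.16081343, 0.52597158, 0.23128717]), 'eef_rot': array([-2.52543466e+00, -1.86859367e+00,  5.53714053e-05]), 'contact_force': array([-0.7760676 ,  1.27075084,  0.38156458]), 'wrist_torque': array([-0.00069676, -0.02269466, -0.08476393]), 'finger_gap': 1.0007783813958755}
```

View pics/top0.png

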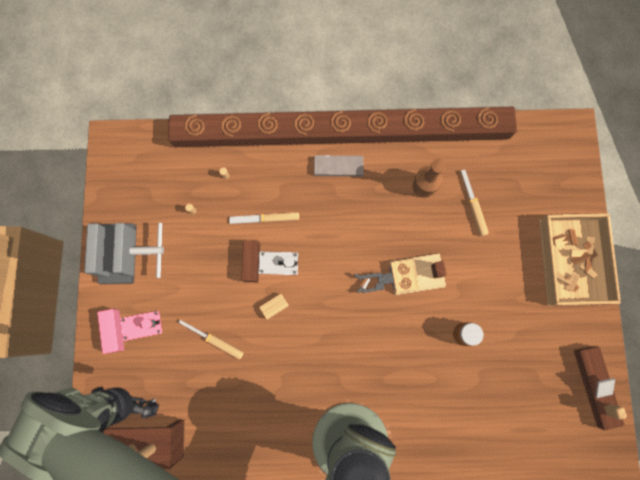

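View pics/scene0.png

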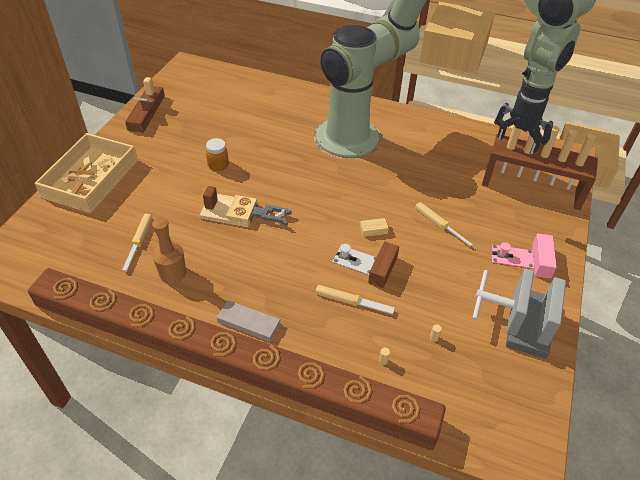

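The top view shows the sled (about 375–440, 270) with its hook pointing left, and the real steel hitch with dark stop (about 245–298, 262). The pink look-alike sits at (130, 328). The offcut is at (272, 306) and chisel_a at (265, 218), one on either side of the hitch.

Next I'll zoom in on the hitch and sled and refine their axes.

```bash
python3 - <<'E'
from h import *
t=grab_frame("top");
a=cv2.resize(t["img"][235:315,225:325],None,fx=7,fy=7,interpolation=cv2.INTER_CUBIC)[:300]
b=cv2.resize(t["img"][245:305,345:455],None,fx=7,fy=7,interpolation=cv2.INTER_CUBIC)[:420]
im=np.zeros((600,770,3),np.uint8)
a=cv2.resize(t["img"][238:286,235:305],None,fx=5,fy=5,interpolation=cv2.INTER_CUBIC);im[:240,:350]=a
b=cv2.resize(t["img"][245:305,345:455],None,fx=5.8,fy=5.8,interpolation=cv2.INTER_CUBIC);im[245:245+348,:638]=b
cv2.imwrite("pics/crop.png",im[:,:,::-1])
Z=dict(handle=.044,seat=.019,hitch=0,slot=.019,stop=.05,pawl=0,hook=0)
S=grab_frame("scene")
for k in range(3):
  for c,f in(("top",grab_frame("top")),("scene",grab_frame("scene"))):
    for n in Z:
        for r in tip_of(c,n)[:3]:
            p=ray(f,r["centre"],Z[n])
            if p[1]<.4 and k==2: print(c,n,round(r["score"],2),np.round(p,4))
# silhouettes: rect corners
for c,f in(("top",t),("scene",S)):
  for n,z in(("handle",.072),("hook",.026),("sled",.016),("hitch",.005),("stop",.05)):
    for r in silhouettes(c,n)[:2]:
        m=r["mask"].astype(np.uint8);q=cv2.minAreaRect(cv2.findNonZero(m))
        print(c,n,round(r["score"],2),m.sum(),np.round(q[0]),np.round(q[1]),[np.round(ray(f,x,z)[:2],3).tolist() for x in cv2.boxPoints(q)])
for n in ["offcut_mid","chisel_a_mid","jar_mid","mallet_mid","stone_mid"]:
    f=t
    for r in tip_of("top",n)[:2]: print(n,round(r["score"],2),np.round(ray(f,r["centre"],.015),3))
E
```

```text
top handle 0.82 [ 0.4835 -0.261   0.044 ]
top seat 0.82 [ 0.4481 -0.0827  0.019 ]
top hitch 0.7 [0.5173 0.1639 0.    ]
top slot 0.76 [0.5065 0.1741 0.019 ]
top stop 0.88 [0.5255 0.2816 0.05  ]
top pawl 0.42 [ 0.4686 -0.2042  0.    ]
top hook 0.68 [0.3857 0.2165 0.    ]
top hook 0.56 [ 0.438  -0.0878  0.    ]
scene handle 0.63 [ 0.4786 -0.2656  0.044 ]
scene seat 0.82 [ 0.4579 -0.0797  0.019 ]
scene hitch 0.71 [0.5152 0.17   0.    ]
scene hitch 0.64 [8.115e-01 8.000e-04 0.000e+00]
scene slot 0.87 [0.5011 0.1699 0.019 ]
scene slot 0.73 [ 0.4622 -0.0449  0.019 ]
scene stop 0.87 [0.5216 0.2766 0.05  ]
scene stop 0.66 [0.5524 0.1829 0.05  ]
scene pawl 0.57 [0.8038 0.003  0.    ]
scene pawl 0.51 [ 0.432  -0.0537  0.    ]
scene hook 0.87 [ 0.4684 -0.0871  0.    ]
top handle 0.84 2170 [401. 276.] [35. 90.] [[0.488, -0.023], [0.528, -0.277], [0.43, -0.288], [0.39, -0.037]]
top hook 0.55 341 [374. 282.] [18. 36.] [[0.473, -0.032], [0.477, -0.137], [0.425, -0.138], [0.421, -0.033]]
top hook 0.47 547 [264. 217.] [ 9. 69.] [[0.663, 0.34], [0.664, 0.132], [0.636, 0.132], [0.636, 0.339]]
top sled 0
[... 803 characters left out ...]
3], [0.407, -0.324], [0.407, -0.037], [0.538, -0.011]]
scene hitch 0.89 1528 [366. 256.] [57. 45.] [[0.558, 0.14], [0.394, 0.138], [0.426, 0.305], [0.583, 0.297]]
scene hitch 0.88 1740 [524. 252.] [68. 44.] [[0.408, 0.546], [0.235, 0.537], [0.207, 0.725], [0.38, 0.722]]
scene stop 0.8 1555 [366. 256.] [57. 45.] [[0.594, 0.152], [0.434, 0.15], [0.464, 0.31], [0.618, 0.303]]
scene stop 0.65 1672 [524. 255.] [44. 63.] [[0.318, 0.532], [0.251, 0.697], [0.414, 0.714], [0.476, 0.559]]
offcut_mid 0.61 [0.384 0.212 0.015]
chisel_a_mid 0.77 [0.651 0.239 0.015]
jar_mid 0.65 [ 0.297 -0.351  0.015]
jar_mid 0.16 [0.648 0.243 0.015]
mallet_mid 0.57 [ 0.775 -0.268  0.015]
stone_mid 0.91 [0.796 0.015 0.015]
```

View pics/crop.png

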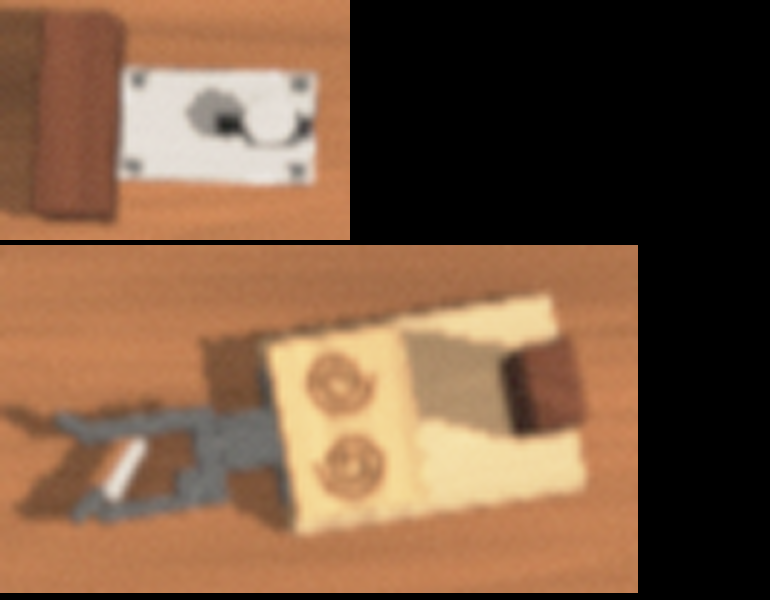

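The crop shows the plate corners at about (123,67), (315,73), (315,184) and (121,181), with the pin head near (270,115). The sled's rear corners are at (550,295) and (583,490), its handle top near (548,385), and the fork tips at (60,420) and (80,515). I'll convert these to world positions.

```bash
python3 - <<'E'
from h import *
f=grab_frame("top")
A=lambda x,y,z: ray(f,((x+.5)/5-.5+235,(y+.5)/5-.5+238),z)[:2]
B=lambda x,y,z: ray(f,((x+.5)/5.8-.5+345,(y-245+.5)/5.8-.5+245),z)[:2]
pl=[A(123,67,.005),A(315,73,.005),A(315,184,.005),A(121,181,.005)]
print("plate",np.round(pl,4).tolist())
st=[A(46,11,.05),A(124,16,.05),A(114,219,.05),A(36,208,.05)]
print("stop",np.round(st,4).tolist(),np.mean(st,0)); print("head",A(272,115,.037))
sl=[B(550,295,.016),B(583,490,.016),B(296,532,.03),B(266,342,.03)]
print("sled",np.round(sl,4).tolist())
hd=[B(522,348,.072),B(570,338,.072),B(585,420,.072),B(531,433,.072)]
print("handle",np.round(hd,4).tolist(),np.mean(hd,0))
print("tips",B(60,420,.026),B(80,515,.026),"fork root mid",B(265,437,.026),"crotch",B(200,462,.026))
E
```

```text
plate [[0.5503, 0.2544], [0.5442, 0.139], [0.4773, 0.1399], [0.4815, 0.2556]]
stop [[0.5773, 0.2942], [0.5733, 0.2484], [0.4545, 0.2542], [0.4618, 0.2993]] [0.51670326 0.27400362]
head [0.51484734 0.16314089]
sled [[0.5304, -0.2823], [0.4305, -0.2926], [0.4113, -0.1448], [0.5074, -0.1343]]
handle [[0.4961, -0.2536], [0.5006, -0.2774], [0.4601, -0.2821], [0.4542, -0.2554]] [ 0.47773977 -0.26709459]
tips [ 0.47041312 -0.02910794] [ 0.4223295  -0.03752465] fork root mid [ 0.45965494 -0.13208494] crotch [ 0.44771921 -0.09882805]
```

```bash
cat >> h.py <<'E'
def rv(deg):
    a=np.radians(deg)/2; return np.pi*np.array([np.cos(a),np.sin(a),0])
def show(): 
    s=get_state();print(round(s["clock"],2),np.round(s["position"],4),"F",np.round(s["contact_force"],2),"M",np.round(s["wrist_torque"],2),"gap",round(s["finger_gap"],3));return s
E
python3 - <<'E'
from h import *
p=[.4795,-.266]
for a in(7.5,187.5): print(a,ik(p+[.2],rv(a)))
q=[ik(p+[.2],rv(a)) for a in(7.5,187.5)]
a=(7.5,187.5)[int(np.argmin([abs(x[5]) if x is not None else 9 for x in q]))]
print(a); movep(p+[.2],rv(a)); show()
print(move_l(p+[.033],.12,until_force=12)); show()
save(grab_frame("scene"),"pre.png")
r=[(round(x["score"],2),np.round(x["centre"])) for x in tip_of("scene","handle")];print(r)
E
```

```text
7.5 [-0.64110828  0.34589492 -0.24743663  0.97746477  0.          0.79878836]
187.5 [-0.64110828  0.34589492 -0.24743663  0.97746477  0.         -2.3428043 ]
7.5
7.2 [ 0.4798 -0.2653  0.2   ] F [0.14 0.49 0.05] M [-0.    0.04  0.01] gap 0.998
False
8.74 [ 0.48   -0.2664  0.0337] F [ 0.42 -0.52 -0.08] M [0.01 0.   0.02] gap 1.001
[(0.68, array([210., 198.]))]
```

```bash
python3 - <<'E'
from h import *
grab(70); s=show()
c=grab_frame("scene")["img"][150:300,150:350];cv2.imwrite("pics/g.png",cv2.resize(c,None,fx=3,fy=3,interpolation=cv2.INTER_CUBIC)[:,:,::-1])
E
```

```text
9.31 [ 0.4794 -0.2663  0.0334] F [-2.28 -0.26  6.32] M [-0.05  0.44  0.16] gap 0.506
```

View pics/g.png

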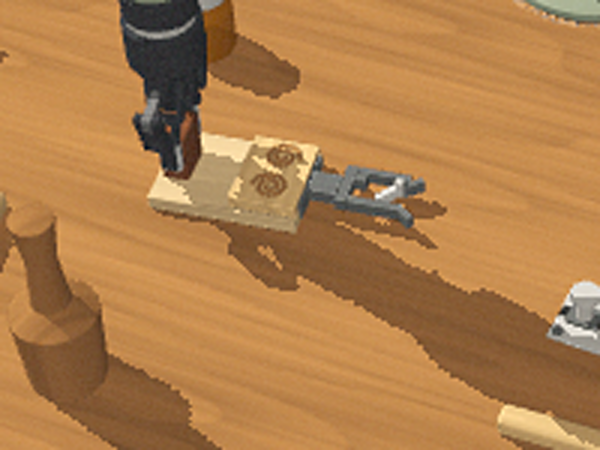

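The handle is gripped: the gap reads 43 mm against the 44 mm expected, and the plank lies flat. Next I'll slide it in line with the hitch, stopping short of the pin.

```bash
python3 - <<'E'
from h import *
o=np.array([.5118,.169]);u=np.array([np.sin(np.radians(2.6)),np.cos(np.radians(2.6))])
h=o-.281*u
move_l([*h,.0338],.08,rot=rv(-2.6)); show()
t=grab_frame("top");s=grab_frame("scene")
Z=dict(handle=.044,seat=.019,hitch=0,slot=.019,stop=.05,pawl=0,hook=0)
for c,f in(("top",t),("scene",s)):
    for n in Z:
        for r in tip_of(c,n)[:2]:
            p=ray(f,r["centre"],Z[n])
            if r["score"]>.4 and abs(p[1])<.4: d=p[:2]-o;print(c,n,round(r["score"],2),np.round(p,4),"loc",np.round([d@u,d@[-u[1],u[0]]],4))
a=cv2.resize(t["img"][235:300,240:375],None,fx=5.9,fy=5.9,interpolation=cv2.INTER_CUBIC)
cv2.imwrite("pics/al.png",a[:,:,::-1]);print(a.shape)
b=cv2.resize(s["img"][205:285,270:410],None,fx=5.7,fy=5.7,interpolation=cv2.INTER_CUBIC)
cv2.imwrite("pics/als.png",b[:,:,::-1])
E
```

```text
11.45 [ 0.4988 -0.1115  0.0336] F [-0.08 -0.42 -3.54] M [-0.39  0.09  0.08] gap 0.503
top handle 0.6 [ 0.4981 -0.1101  0.044 ] loc [-0.2794  0.001 ]
top seat 0.66 [0.4983 0.0659 0.019 ] loc [-0.1036  0.0088]
top hitch 0.65 [ 0.5009 -0.0503  0.    ] loc [-0.2196  0.0009]
top hitch 0.6 [0.5157 0.1745 0.    ] loc [ 0.0056 -0.0036]
top slot 0.93 [0.5149 0.1747 0.019 ] loc [ 0.0058 -0.0028]
top hook 0.92 [0.5011 0.0688 0.    ] loc [-0.1006  0.0062]
scene handle 0.8 [ 0.5005 -0.1097  0.044 ] loc [-0.2789 -0.0014]
scene seat 0.76 [0.5105 0.0808 0.019 ] loc [-0.0881 -0.0027]
scene seat 0.7 [0.5004 0.1608 0.019 ] loc [-0.0087  0.011 ]
scene hitch 0.6 [0.5151 0.1694 0.    ] loc [ 0.0005 -0.0033]
scene slot 0.73 [0.5058 0.1692 0.019 ] loc [-0.0001  0.006 ]
scene stop 0.78 [0.5236 0.2755 0.05  ] loc [ 0.107  -0.0069]
scene pawl 0.51 [0.4984 0.1004 0.    ] loc [-0.0692  0.0103]
scene hook 0.85 [0.5124 0.0756 0.    ] loc [-0.0932 -0.0048]
(384, 796, 3)
```

View pics/al.png

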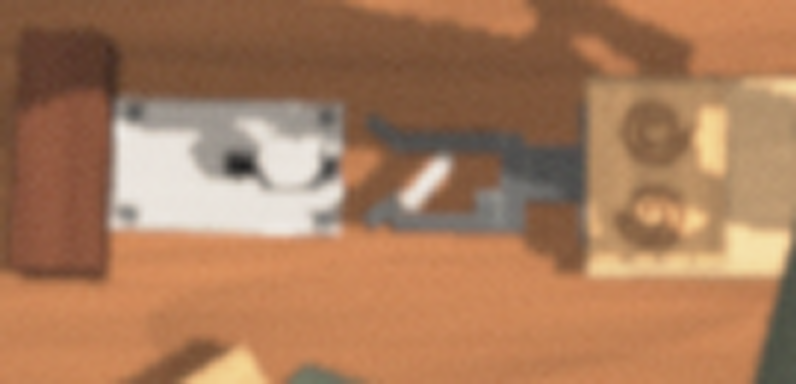

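View pics/als.png

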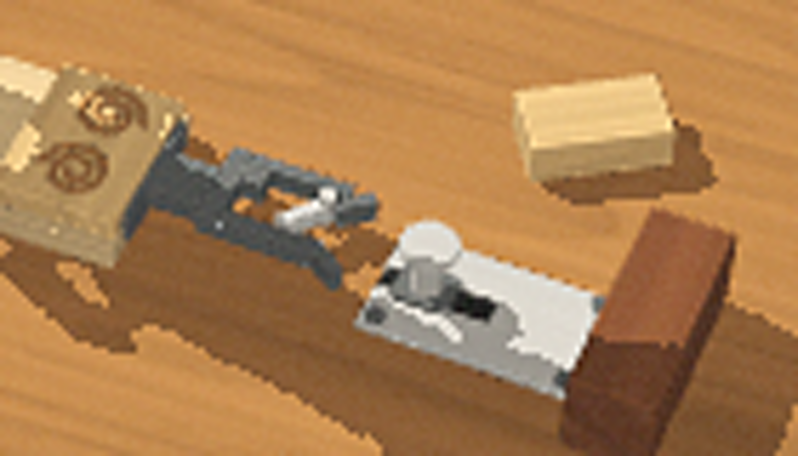

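Both views show the fork just before the pin and roughly in line, with the latch shut. In the top crop the fork tips are at about (370,118) and (370,225), and the pin head at (290,160). I'll measure the fork's residual yaw and offset by colour.

```bash
python3 - <<'E'
from h import *
o=np.array([.5118,.169]);u=np.array([np.sin(np.radians(2.6)),np.cos(np.radians(2.6))]);v=np.array([-u[1],u[0]])
L=lambda P:[np.round([(p[:2]-o)@u*1e3,(p[:2]-o)@v*1e3],1).tolist() for p in P]
t=grab_frame("top");s=grab_frame("scene")
T=lambda x,y,z:ray(t,((x+.5)/5.9-.5+240,(y+.5)/5.9-.5+235),z)
C=lambda x,y,z:ray(s,((x+.5)/5.7-.5+270,(y+.5)/5.7-.5+205),z)
print("top plate",L([T(343,103,.005),T(341,236,.005),T(118,97,.005),T(112,230,.005)]),"head",L([T(290,160,.04)]))
print("top fork tips",L([T(370,118,.026),T(370,225,.026)]),"rear",L([T(505,133,.026),T(522,232,.026)]),"panel",L([T(585,78,.04),T(585,275,.04)]))
print("sc plate",L([C(357,323,.005),C(560,395,.005)]),"head",L([C(430,243,.04)]),"stop top",L([C(652,210,.05),C(735,238,.05),C(665,362,.05),C(572,332,.05)]))
print("sc tips",L([C(378,200,.026),C(338,270,.026)]))
for n,f,x0,x1,y0,y1 in(("top",t,300,345,245,290),("scene",s,295,340,220,265)):
    im=f["img"][y0:y1,x0:x1].astype(int);hsv=cv2.cvtColor(f["img"][y0:y1,x0:x1],cv2.COLOR_RGB2HSV)
    m=(hsv[...,1]<80)&(hsv[...,2]<150)
    ys,xs=np.nonzero(m)
    P=np.array([ray(f,(x+x0,y+y0),.026)[:2]-o for x,y in zip(xs,ys)]);a=P@u*1e3;b=P@v*1e3
    k=(a>-170)&(a<-35)
    for lo in range(-160,-35,10):
        q=b[k&(a>=lo)&(a<lo+10)]
        if len(q): print(n,lo,len(q),"min/max",np.round([q.min(),q.max(),(q.min()+q.max())/2],1))
E
```

```text
top plate [[-28.8, -34.2], [-30.0, 33.7], [85.9, -34.6], [85.9, 33.5]] head [[-5.3, 0.4]]
top fork tips [[-43.7, -23.7], [-45.3, 30.1]] rear [[-111.5, -17.7], [-121.0, 31.8]] panel [[-150.5, -44.2], [-152.2, 53.8]]
sc plate [[-26.9, -34.5], [78.3, -35.7]] head [[-4.2, -1.1]] stop top [[88.4, 54.7], [130.7, 54.2], [124.9, -32.5], [79.3, -33.3]]
sc tips [[-41.7, 26.2], [-42.1, -24.0]]
top -160 1 min/max [22.5 22.5 22.5]
top -150 39 min/max [-13.1  19.5   3.2]
top -140 27 min/max [-9.8 14.1  2.1]
top -130 41 min/max [-9.6 29.1  9.8]
top -120 52 min/max [-18.1  29.3   5.6]
top -110 37 min/max [-18.   29.6   5.8]
top -100 27 min/max [-17.8  29.8   6. ]
top -90 22 min/max [-17.5  30.    6.3]
top -80 25 min/max [-17.3  30.3   6.5]
top -70 24 min/max [-17.1  30.5   6.7]
top -60 27 min/max [-19.7  30.6   5.5]
top -50 14 min/max [-22.6  28.    2.7]
scene -160 15 min/max [-12.3  34.6  11.2]
scene -150 46 min/max [-29.4  31.    0.8]
scene -140 35 min/max [-23.7  13.4  -5.1]
scene -130 37 min/max [-23.6  13.4  -5.1]
scene -120 54 min/max [-28.   29.8   0.9]
scene -110 50 min/max [-29.1  28.7  -0.2]
scene -100 41 min/max [-29.   28.7  -0.2]
scene -90 36 min/max [-28.9  28.7  -0.1]
scene -80 35 min/max [-28.8  28.7  -0.1]
scene -70 31 min/max [-28.7  29.8   0.5]
scene -60 40 min/max [-28.6  29.8   0.6]
scene -50 33 min/max [-35.2  27.5  -3.8]
scene -40 2 min/max [-30.7  13.6  -8.6]
```

```bash
cat >> h.py <<'E'
o=np.array([.5118,.169]);u=np.array([np.sin(np.radians(2.6)),np.cos(np.radians(2.6))]);v=np.array([-u[1],u[0]])
def fork():
  for n,x0,x1,y0,y1 in(("top",280,345,245,290),("scene",295,360,220,275)):
    f=grab_frame(n);hsv=cv2.cvtColor(f["img"][y0:y1,x0:x1],cv2.COLOR_RGB2HSV)
    ys,xs=np.nonzero((hsv[...,1]<80)&(hsv[...,2]<150))
    P=np.array([ray(f,(x+x0,y+y0),.026)[:2]-o for x,y in zip(xs,ys)]);a=P@u*1e3;b=P@v*1e3
    print(n,[np.round([q.min(),q.max()],1).tolist() for lo in range(-120,-60,10) for q in [b[(a>=lo)&(a<lo+10)]] if len(q)])
def H(lx,ly=0,z=.0336): return [*(o+lx*u+ly*v),z]
E
python3 - <<'E'
from h import *
move_l(H(-.275,-.0008),.05,rot=rv(-4.0)); show(); fork()
E
```

```text
12.62 [ 0.5006 -0.1055  0.0337] F [-0.11  1.23 -3.69] M [-0.09 -0.05 -0.1 ] gap 0.506
top [[-21.1, 23.4], [-21.0, 23.7], [-23.8, 23.9], [-23.4, 24.1], [-23.3, 24.4], [-23.1, 24.6]]
scene [[-31.4, 22.8], [-34.6, 24.0], [-34.5, 24.0], [-34.5, 24.0], [-35.5, 24.0], [-35.4, 24.0]]
```

```bash
cat >> h.py <<'E'
def fl():
    s=get_state();F=s["contact_force"][:2];d=s["position"][:2]-o
    print(round(s["clock"],2),"x",round(d@u*1e3,2),"v",round(d@v*1e3,2),"Fu",round(F@u,1),"Fv",round(F@v,1),"Fz",round(s["contact_force"][2],1),"Mz",round(s["wrist_torque"][2],2));return F@u,F@v
E
python3 - <<'E'
from h import *
R=rv(-4.0)
for lx in(-.255,-.240,-.230,-.222,-.216,-.210):
    hit=move_l(H(lx,-.0008),.04,until_force=14); f=fl()
    if hit or abs(f[1])>8: print("hit",hit);break
fork()
E
```

```text
13.38 x -254.04 v -0.6 Fu 2.7 Fv -0.3 Fz -1.7 Mz -0.02
13.9 x -239.02 v -0.69 Fu 2.0 Fv -0.1 Fz -2.5 Mz -0.09
14.3 x -230.0 v -0.59 Fu -3.1 Fv 1.9 Fz -1.4 Mz 0.31
14.65 x -222.75 v -0.7 Fu -5.5 Fv 1.6 Fz 0.7 Mz 0.63
14.95 x -217.75 v -0.51 Fu -8.4 Fv 2.7 Fz 3.4 Mz 0.95
15.25 x -210.77 v 0.01 Fu -5.6 Fv 3.6 Fz 1.4 Mz 0.75
top [[-29.3, 3.4], [-14.3, 12.5], [-14.1, 12.8]]
scene [[-37.8, 32.2], [-51.1, 28.7], [-26.4, 10.0]]
```

```bash
python3 - <<'E'
from h import *
x=get_state()["position"][:2]-o; x=-.2105
while x<-.170:
    x+=.0025 if x<-.1985 else .0012
    hit=move_l(H(x,-.0008),.02,until_force=12); f=fl()
    if hit or f[0]<-13 or abs(f[1])>9: print("stop",hit);break
E
```

```text
15.6 x -208.86 v 0.1 Fu -6.4 Fv 4.4 Fz 1.5 Mz 0.73
15.88 x -206.28 v 0.09 Fu -5.6 Fv 3.9 Fz 1.9 Mz 0.62
16.15 x -203.63 v 0.05 Fu -5.2 Fv 4.1 Fz 0.7 Mz 0.54
16.43 x -201.0 v 0.01 Fu -5.6 Fv 3.6 Fz 0.8 Mz 0.51
16.7 x -198.39 v -0.07 Fu -4.9 Fv 2.8 Fz 0.1 Mz 0.43
16.95 x -197.26 v -0.03 Fu -4.3 Fv 2.9 Fz 0.2 Mz 0.43
17.2 x -196.07 v -0.07 Fu -4.7 Fv 2.4 Fz 0.0 Mz 0.43
17.45 x -194.76 v -0.1 Fu -4.7 Fv 2.7 Fz -0.3 Mz 0.35
17.7 x -193.36 v -0.1 Fu -3.8 Fv 3.8 Fz 0.5 Mz 0.43
17.95 x -191.83 v -0.25 Fu -3.0 Fv 2.4 Fz -0.1 Mz 0.46
18.2 x -190.34 v -0.37 Fu -0.9 Fv 3.6 Fz 0.3 Mz 0.49
18.45 x -188.97 v -0.55 Fu -0.0 Fv 2.4 Fz -0.9 Mz 0.48
18.7 x -188.05 v -0.55 Fu 0.5 Fv 2.3 Fz -1.2 Mz 0.6
18.95 x -187.12 v -0.58 Fu -0.7 Fv 3.4 Fz -0.9 Mz 0.63
19.2 x -186.17 v -0.64 Fu -2.9 Fv 4.7 Fz -1.4 Mz 0.65
19.45 x -185.6 v -0.72 Fu -5.0 Fv 4.7 Fz 1.7 Mz 0.81
19.7 x -184.75 v -0.74 Fu -7.4 Fv 4.2 Fz 0.1 Mz 0.76
19.95 x -183.71 v -0.78 Fu -6.1 Fv 4.3 Fz 1.3 Mz 0.84
20.2 x -183.01 v -0.78 Fu -7.6 Fv 5.6 Fz 1.4 Mz 0.83
20.45 x -182.56 v -0.8 Fu -11.0 Fv 5.2 Fz 2.9 Mz 0.98
20.7 x -182.12 v -0.81 Fu -12.9 Fv 5.3 Fz 1.7 Mz 1.03
20.95 x -181.69 v -0.84 Fu -16.4 Fv 5.1 Fz 3.9 Mz 1.12
stop False
```

```bash
python3 - <<'E'
from h import *
sleep(.2);fl()
t=grab_frame("top");s=grab_frame("scene");fl()
a=cv2.resize(t["img"][240:285,250:320],None,fx=6,fy=6,interpolation=cv2.INTER_CUBIC)
b=cv2.resize(s["img"][215:275,315:385],None,fx=9,fy=9,interpolation=cv2.INTER_CUBIC)
print(a.shape,b.shape)
im=np.zeros((540,800,3),np.uint8);im=b[:540];cv2.imwrite("pics/home.png",im[:,:,::-1]);cv2.imwrite("pics/homet.png",a[:,:,::-1])
E
```

```text
21.15 x -181.7 v -0.84 Fu -15.3 Fv 5.4 Fz 3.2 Mz 1.12
21.25 x -181.68 v -0.82 Fu -15.5 Fv 5.7 Fz 3.8 Mz 1.14
(270, 420, 3) (540, 630, 3)
```

View pics/home.png

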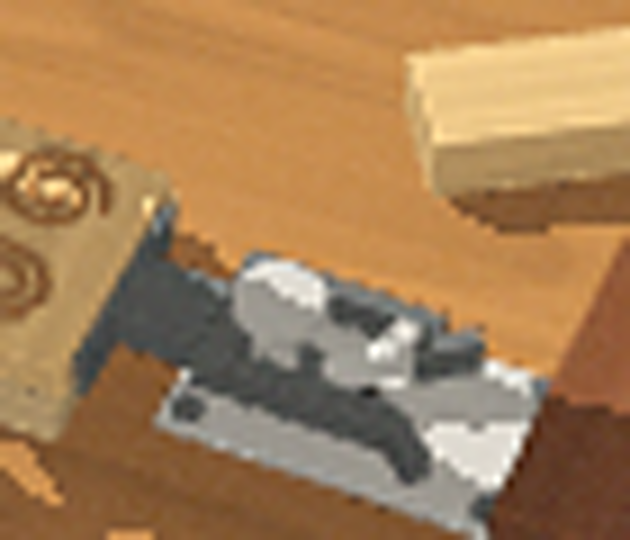

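View pics/homet.png

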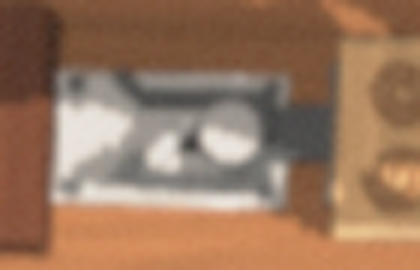

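Fu rose at about the buffer's 9 N/mm from x = -183, so the hook is on the pin. The views show the light latch lying across the throat beyond the pin head, at (395,340) in the scene crop and (165,150) in the top crop. I'll push a little firmer, then tug.

```bash
python3 - <<'E'
from h import *
move_l(H(-.1764,-.0008),.02,until_force=8); sleep(.3); fl()
x=-.1764
for lx in(-.180,-.184,-.187): move_l(H(lx,-.0008),.02); fl()
x=-.187
while x>-.212:
    x-=.0012
    hit=move_l(H(x,-.0008),.02,until_force=10); f=fl()
    if hit or f[0]>14: print("stop",hit);break
E
```

```text
21.8 x -181.28 v -0.85 Fu -18.9 Fv 6.3 Fz 5.0 Mz 1.15
22.13 x -182.67 v -0.74 Fu -10.5 Fv 5.7 Fz 2.4 Mz 0.85
22.48 x -183.81 v -0.63 Fu -1.2 Fv 3.3 Fz -1.3 Mz 0.57
22.78 x -186.28 v -0.68 Fu 3.3 Fv 3.2 Fz -3.8 Mz 0.58
23.03 x -187.93 v -0.66 Fu 2.6 Fv 2.7 Fz -4.2 Mz 0.61
23.28 x -189.65 v -0.78 Fu 2.3 Fv 2.6 Fz -2.9 Mz 0.56
23.53 x -191.14 v -1.12 Fu 0.9 Fv 2.2 Fz -3.2 Mz 0.37
23.78 x -192.34 v -1.46 Fu -0.3 Fv 1.1 Fz -1.9 Mz 0.19
24.03 x -193.39 v -1.57 Fu 0.8 Fv 0.3 Fz -3.5 Mz -0.0
24.28 x -194.46 v -1.38 Fu -0.5 Fv -0.7 Fz -3.9 Mz -0.06
24.53 x -195.53 v -1.03 Fu 0.8 Fv -0.4 Fz -3.4 Mz -0.14
24.78 x -196.64 v -0.8 Fu 0.6 Fv -0.8 Fz -3.2 Mz -0.06
25.03 x -197.48 v -0.7 Fu 3.3 Fv -0.8 Fz -3.7 Mz -0.05
25.28 x -198.19 v -0.66 Fu 5.1 Fv -1.3 Fz -5.3 Mz -0.17
25.53 x -198.76 v -0.72 Fu 7.7 Fv -1.4 Fz -4.9 Mz -0.38
25.78 x -199.3 v -0.77 Fu 8.7 Fv -0.7 Fz -4.5 Mz -0.3
26.03 x -200.0 v -1.09 Fu 10.6 Fv -1.1 Fz -5.5 Mz -0.57
26.28 x -200.61 v -1.24 Fu 13.5 Fv -2.9 Fz -4.2 Mz -0.53
26.53 x -200.96 v -1.25 Fu 16.1 Fv -2.6 Fz -3.5 Mz -0.64
stop False
```

```bash
python3 - <<'E'
from h import *
sleep(.15);fl()
t=grab_frame("top");s=grab_frame("scene")
b=cv2.resize(s["img"][210:270,310:380],None,fx=7,fy=7,interpolation=cv2.INTER_CUBIC)
a=cv2.resize(t["img"][238:288,252:330],None,fx=6.28,fy=6.28,interpolation=cv2.INTER_CUBIC)
a=a[:150*2];im=np.zeros((420,490+a.shape[1]//1,3),np.uint8)
a=cv2.resize(t["img"][240:285,262:312],None,fx=6,fy=6,interpolation=cv2.INTER_CUBIC)
im=np.zeros((420,790,3),np.uint8);im[:,:490]=b;im[:270,490:790]=a
cv2.imwrite("pics/tug.png",im[:,:,::-1])
E
```

```text
26.68 x -200.96 v -1.27 Fu 15.9 Fv -3.1 Fz -4.3 Mz -0.66
```

View pics/tug.png

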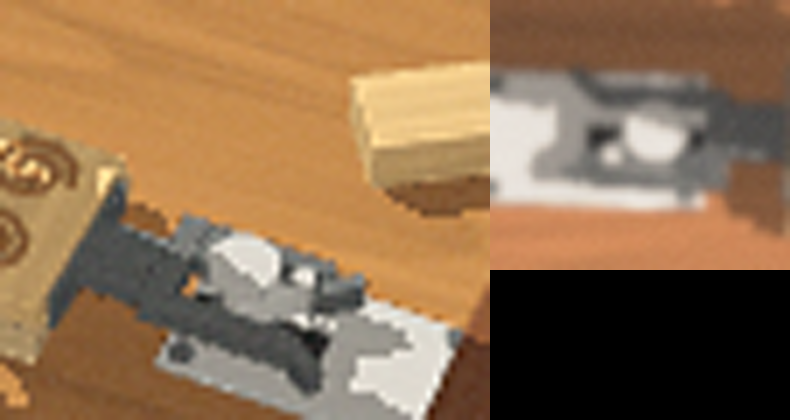

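```bash
python3 - <<'E'
from h import *
s=grab_frame("scene");t=grab_frame("top")
C=lambda f,x,y,k,x0,y0,z:np.round(np.array([(ray(f,((x+.5)/k-.5+x0,(y+.5)/k-.5+y0),z)[:2]-o)@e for e in(u,v)])*1e3,1)
print("tug: head",C(s,243,258,7,310,210,.04),"tips",C(s,318,375,7,310,210,.026),C(s,368,290,7,310,210,.026),"front plank",C(s,125,165,7,310,210,.03),"top head",C(t,655-490,135,6,262,240,.04),"top tip",C(t,575-490,72,6,262,240,.026))
print("home: head",C(s,290,300,9,315,215,.04),"tips",C(s,420,460,9,315,215,.026),C(s,482,345,9,315,215,.026),"front plank",C(s,170,200,9,315,215,.03))
print("top home head",C(t,230,132,6,250,240,.04),"top tip",C(t,125,78,6,250,240,.026))
E
```

```text
tug: head [-7.1  0.8] tips [ 37.8 -31.6] [40.3 17.3] front plank [-71.7  35.8] top head [-6.3  1.5] top tip [ 35.2 -30.8]
home: head [ 1.1 -1.4] tips [ 56.4 -32.9] [57.7 17.7] front plank [-50.9  30.1]
top home head [-2.9  0.1] top tip [ 50.9 -27.4]
```

The images and the force rise both say the hook is caught: the pin is held inside the shut latch. But the draw-back was about 14 mm, not the 10 mm expected. There is time to spare, so I'll repeat the push and tug once to confirm, then relax and release.

```bash
python3 - <<'E'
from h import *
x=-.196
move_l(H(x,0),.03); fl()
move_l(H(-.189,0),.03); fl(); x=-.189
while x<-.165:
    x+=.0012; hit=move_l(H(x,0),.02,until_force=10); f=fl()
    if hit or f[0]<-15: print("home",hit);break
sleep(.3); fl()
for lx in(-.182,-.188,-.193): move_l(H(lx,0),.03); fl()
x=-.193
while x>-.215:
    x-=.0012; hit=move_l(H(x,0),.02,until_force=10); f=fl()
    if hit or f[0]>12: print("tug",hit);break
sleep(.25); fl(); print(x)
E
```

```text
27.33 x -196.45 v -0.43 Fu 0.4 Fv -1.9 Fz -2.8 Mz -0.25
27.72 x -188.79 v 0.21 Fu -1.1 Fv 0.8 Fz -2.1 Mz -0.09
27.97 x -187.94 v 0.14 Fu -2.8 Fv 0.1 Fz -1.7 Mz 0.01
28.22 x -186.49 v 0.1 Fu -1.8 Fv -1.0 Fz -2.4 Mz 0.01
28.47 x -185.16 v 0.06 Fu -3.1 Fv -0.9 Fz -2.5 Mz -0.04
28.72 x -183.98 v 0.05 Fu -1.9 Fv -0.8 Fz -2.9 Mz 0.0
28.97 x -183.36 v 0.03 Fu -4.8 Fv 0.5 Fz -1.6 Mz 0.08
29.22 x -182.85 v 0.0 Fu -6.8 Fv 1.0 Fz -0.8 Mz 0.15
29.47 x -182.43 v -0.01 Fu -9.8 Fv 1.2 Fz 0.6 Mz 0.2
29.72 x -182.08 v -0.03 Fu -12.0 Fv 1.2 Fz 1.3 Mz 0.29
29.97 x -181.73 v -0.05 Fu -15.2 Fv 1.4 Fz 2.9 Mz 0.41
home False
30.27 x -181.74 v -0.02 Fu -14.9 Fv 2.1 Fz 2.8 Mz 0.38
30.54 x -183.35 v 0.0 Fu -7.8 Fv 1.9 Fz 1.7 Mz 0.11
30.89 x -187.5 v 0.23 Fu -0.1 Fv 0.4 Fz -2.8 Mz 0.05
31.21 x -193.22 v 0.18 Fu -0.3 Fv 0.6 Fz -2.6 Mz 0.15
31.46 x -194.22 v 0.16 Fu 1.6 Fv -0.6 Fz -3.2 Mz 0.06
31.71 x -195.5 v 0.07 Fu 1.1 Fv 0.6 Fz -3.1 Mz -0.0
31.96 x -196.6 v 0.02 Fu 0.9 Fv -0.1 Fz -3.4 Mz -0.0
32.21 x -197.4 v -0.05 Fu 4.0 Fv -0.9 Fz -5.7 Mz -0.11
32.46 x -198.06 v -0.24 Fu 6.9 Fv -1.4 Fz -5.8 Mz -0.29
32.71 x -198.7 v -0.41 Fu 8.7 Fv -1.6 Fz -6.1 Mz -0.4
32.96 x -199.28 v -0.41 Fu 10.3 Fv -1.7 Fz -6.0 Mz -0.39
33.21 x -200.02 v -0.86 Fu 11.7 Fv -2.5 Fz -6.5 Mz -0.61
33.46 x -200.63 v -0.96 Fu 13.1 Fv -3.2 Fz -5.0 Mz -0.56
tug False
33.71 x -200.61 v -0.93 Fu 13.1 Fv -2.9 Fz -5.5 Mz -0.61
-0.20380000000000006
```

The second push and tug gave the same positions to within 0.5 mm, so the grip did not slip. Now I'll relax to mid-play, release, retreat and look.

```bash
python3 - <<'E'
from h import *
move_l(H(-.190,0,.0334),.03); fl(); let_go(); fl()
p=get_state()["position"]; move_l([p[0],p[1],.2],.12); movep([.40,-.25,.25],rv(-4)); show()
t=grab_frame("top");s=grab_frame("scene")
for c,f in(("top",t),("scene",s)):
    for n,z in(("seat",.019),("handle",.044),("offcut_mid",.015),("chisel_a_mid",.015)):
        for r in tip_of(c,n)[:1]:
            q=ray(f,r["centre"],z)[:2]; print(c,n,round(r["score"],2),np.round(q,3),"loc",np.round([(q-o)@u*1e3,(q-o)@v*1e3],1))
cv2.imwrite("pics/end.png",cv2.resize(s["img"][180:290,200:400],None,fx=4,fy=4,interpolation=cv2.INTER_CUBIC)[:,:,::-1])
E
```

```text
34.32 x -190.49 v -0.35 Fu -3.2 Fv -1.6 Fz -1.9 Mz -0.05
34.81 x -189.91 v 0.09 Fu 1.5 Fv 0.2 Fz -0.0 Mz -0.06
37.36 [ 0.4002 -0.2493  0.2496] F [-1.1   0.6  -0.38] M [-0.01 -0.04  0.  ] gap 0.998
top seat 0.65 [0.512 0.157] loc [-11.8  -0.6]
top handle 0.94 [ 0.511 -0.022] loc [-191.1   -7.4]
top offcut_mid 0.58 [0.378 0.213] loc [ 38.  135.4]
top chisel_a_mid 0.76 [0.645 0.246] loc [  83.  -129.8]
scene seat 0.77 [0.524 0.163] loc [ -5.2 -12. ]
scene handle 0.75 [ 0.513 -0.009] loc [-177.7   -9.3]
scene offcut_mid 0.57 [0.393 0.217] loc [ 42.1 121. ]
scene chisel_a_mid 0.94 [0.653 0.238] loc [  74.9 -138. ]
```

View pics/end.png

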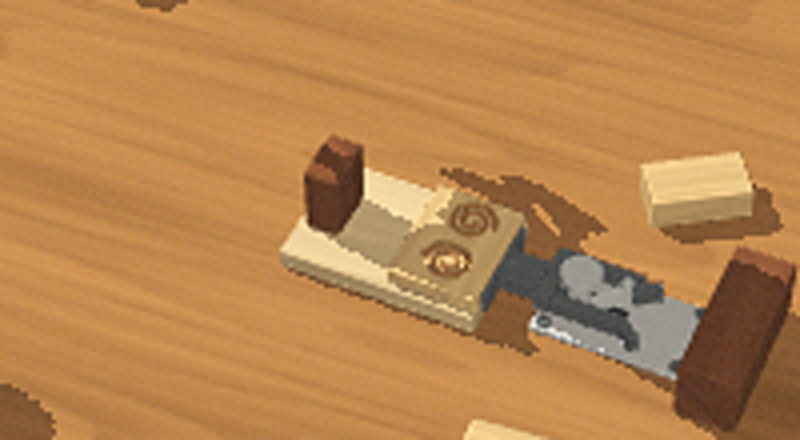

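```bash
python3 -c "
from h import *
sign_off(); show()"
```

```text
the job is handed in; nothing more can be done
the job is handed in; nothing more can be done
```

The sled is hitched and lying flat on the bench, the gripper is clear, and the job is handed in at about 37 s on the robot's clock. No verdict was reported.

**What I did:**
- I gripped the handle by its sides and slid the sled in line with the steel hitch, leaving the pink look-alike alone.
- I corrected about 1.4° of yaw and 5 mm of offset seen in the pictures.
- The pin showed the latch's entry resistance on the way in, then I pushed home with a peak tool force of 19 N, sled drag included.
- I tugged back to 16 N on the tool, then repeated the push and tug at about 15 N and 13 N. Both agreed within 0.5 mm, so the grip did not slip.
- I relaxed to the middle of the play, released and withdrew.

**Last checks:**
- **Hook and latch:** the last picture shows the pin inside the fork with the latch across the throat. The seat is about 9 mm before the hitch origin, inside the limits.
- **Bystanders:** the offcut and chisel beside the hitch read within 10 mm of their first measurements, about the networks' scatter. I did not re-measure the others.

**What disagreed:**
- **Play:** the free play before the latch took the pull was about 13 to 14 mm, not the stated 10 mm or so.
- **Sideways position:** for the seat, the networks gave -0.6 mm (top) and -12 mm (scene) against the 8 mm limit. I judged the -12 mm to be a network error, because the throat leaves only a few millimetres of sideways play. The handle read 7 to 9 mm off line, so the sled may have ended slightly skewed.

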